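Feed one thrust washer and slide it onto the parts mat

TASK

Press the red plunger of the washer feeder once, all the way home, so that it ejects a single black washer onto the delivery plate, and let the plunger spring back. Then nudge that washer sideways off the delivery plate with the fingertips until it lies flat and wholly on the blue parts mat. Only press and push: do not pick the washer up, leave the rest of the stack in the feeder, and leave the chrome socket, the green valve spool and the steel dowel block where they stand.

Things in the scene. Friction and masses are not known exactly. Their poses are not given: they have to be found in the camera images.
- feeder: Aluminium washer feeder fixed on the table. Origin on the table under its magazine's axis; x = direction in which the plunger is pressed and a washer delivered, z up. Bed plate 3.5 mm thick, x -88 to +108 mm, y +-30 mm. Slide rails x -72 to -27, y +-21.5 to +-27.5, top 12.5 mm. Mounting ears x -88 to -72 reach y +-46, screw heads 7.5 mm high.
- magazine_top (a point): Centre of the open top of the feeder's magazine, 42 mm above the table: an upright box, 54 mm (feeder x) by 56 mm (y), holding four stacked black washers. Pressing the plunger pushes the lowest out through a gate in the +x face (11 mm high); the stack drops when the plunger has sprung back.
- plunger (a joint): Travel of the spring-return plunger in m: 0 at rest, 0.064 fully home against its stop, moving along the feeder's +x. About 3 N to start it, 7 to 9 N to hold it home; let go, it springs back by itself in under a second.
- plunger_face (a point): Centre of the flat outer face of the red plunger knob: a disc 32 mm in diameter, 12 mm thick, axis level, 26 mm above the table. The face looks to the feeder's -x and moves with the plunger: 124 mm behind the feeder's origin at rest, 60 mm fully home. Keep fingertips at least 14 mm above the table while pressing: rails and blade (top 10 mm) lie under its path.
- delivery (a point): Where the ejected washer comes to lie (centre of its underside, to a few mm along the feeder's x): 62 mm in front of the feeder's origin, on the delivery plate, which is the bed plate from x = +27 to +108 mm, top 3.5 mm above the table, 60 mm wide, both sides open. A low lip, top 7.5 mm, closes its end at x 105 to 108 mm.
- washer: The lowest washer of the stack, the one that is to be ejected: black acetal thrust washer, 44 mm outside diameter, 20 mm bore, 8 mm thick, 14 g. Origin at the centre of its underside, z axis along its axis.
- next_washer: The washer above it, same make and size, that must stay in the magazine. Origin at the centre of its underside.
- mat: Blue parts mat fixed flat on the table to the left or the right of the delivery plate, 3 to 7 mm from the plate's edge: 130 mm (its x) by 140 mm (its y), 2 mm thick. Origin at the centre of its underside; its axes are parallel to the feeder's.
- dowel_block: Loose steel block, 44 x 44 x 20 mm, with two upright dowel pins 10 mm thick, 34 mm high in all, standing on the other side of the delivery plate from the mat. Origin at the centre of its underside.
- socket: Loose chrome socket standing upright beside the magazine, 28 mm in diameter, 38 mm high. Origin at the centre of its underside.
- valve_spool: Loose green anodised valve spool standing upright beside the magazine, 24 mm in diameter, 64 mm high. Origin at the centre of its underside.
Mind the look-alikes: they are no part of the job. Several things have the shape of the feeder; the one meant has the colours described above.

How it is judged:
On the way, in this order (a step that is already met when the one before it is completed fails the run):
1. the plunger is pressed home and the lowest washer is out on the delivery plate (value of joint plunger above 0.059 m and x of washer in the frame of feeder above 0.05 m), for 0.05 s.
2. the plunger has sprung back, the washer still on the delivery plate (value of joint plunger below 0.004 m and x of washer in the frame of feeder above 0.05 m and y of washer in the frame of feeder between -0.03 and 0.03 m), for 0.1 s.
3. the washer lies wholly on the mat (x of washer in the frame of mat between -0.045 and 0.045 m and y of washer in the frame of mat between -0.05 and 0.05 m), for 0.2 s.
At the end, for the whole second after the job is handed in: The ejected washer lies flat and at rest on the blue mat, no part of it more than 2 mm over the mat's edge; the plunger is back at rest (within 4 mm); the next washer is still in the magazine (within 6 mm of its axis); dowel block, socket and spool are within 15 mm of where they stood (all of step 3 and z of washer in the frame of mat below 0.004 m and angle between washer's own z axis and vertical below 0.08 rad and linear speed of washer below 0.01 m/s and value of joint plunger below 0.004 m and x of next_washer in the frame of feeder between -0.006 and 0.006 m and distance of each of dowel_block, socket, valve_spool from where it was at the start of the episode below 0.015 m); the robot touches nothing.
It fails at once if a second washer is pushed out (the plunger pressed again) (x of next_washer in the frame of feeder above 0.012 m).
It fails at once if the washer is lifted more than about 10 mm off the plate or mat (height (world z) of washer above 0.014 m).
It fails at once if the dowel block, socket or valve spool is pushed or knocked over (distance of any of dowel_block, socket, valve_spool from where it was at the start of the episode above 0.015 m or angle between any of dowel_block, socket, valve_spool's own z axis and vertical above 0.4 rad).
It also fails if it takes over 51 s, if anything falls off the work surface, if the arm or the gripper's body presses on something with over 40 N, if the wrist force passes 120 N, or if a joint passes its speed limit or range.

ROBOT

A 7-joint arm with a two-finger parallel gripper is mounted at the origin on the work surface. World frame = base frame: x ahead of the robot, y to its left, z up, the work surface at z = 0. Lengths are in m, angles in rad, forces in N, time in s.
With the tool pointing down it reaches from about 0.425 to 0.8 m from the base axis. Payload 8.3 kg.
Tool frame: the origin (TCP) lies at the very end of the fingers, on their centre line; the grasp point (between the pads) lies r.grasp_offset behind it (r.grasp_offset is the distance from the TCP to the grasp point, in m); z points along the fingers, y is the line along which they close (so a half turn about z gives the same grasp; the last joint's range is limited). The gripper opens to 85 mm and grips with 20 to 120 N. Pads are 22 mm wide; open, the fingers measure 114 mm over their backs; the gripper's body (76 mm by 85 mm) begins 54 mm behind the grasp point. The pads swing forward as they close: fully open they stand 13 mm farther back than shut.
Start: joints at [-1.27, 0.383, 0.016, 1.37, -0.006, 1.388, -0.046], TCP at [0.222, 0.584, 0.231] pointing down, gripper open.
Joint ranges: [-2.95, 2.95], [-0.25, 2.06], [-1.52, 1.56], [0.18, 2.33], [-1.44, 4.58], [0.02, 2.06], [-3.01, 3.01]. Speed limits (rad/s): [2.39, 2.39, 3.01, 3.01, 3.14, 3.14, 3.14].

INTERFACE

Orientations are given as a unit quaternion [w, x, y, z].
In Python, from rig import sensors, imaging, sign_off, r gives the robot as it stands.
- The arm moves only by the tool drive_tool, never from a script. Its arguments are lists of equal length, an entry for each row: "gripper": the closure, from -1 (fully open) to 1 (shut), so that 0 is half open; "linear": the shift along the world's x, y, z in cm, a list of three; "turn": the turn, a rotation vector about the world's x, y, z in degrees, a list of three. In form: {"gripper": [gripper, ...], "linear": [[dx, dy, dz], ...], "turn": [[wx, wy, wz], ...]}. A call has 1 to 8 rows; each row is the pose to reach, as a shift and turn from the pose commanded when the call began; what a row does not reach only later rows make up. A row lasts 1/8 s, in which the tool goes at most 62.5 mm and 10.7 degrees, less where a joint would pass 70% of its speed; a pose out of reach is approached as far as the arm can. A call with a gripper value outside its range is refused whole. The fingers move at their own pace and stop on an object; the grip force is fixed at half the most. Time passes only in rows, so rows that repeat a pose let the fingers close. It gives the time, the measured TCP pose, the force, the opening and the grip force at its end, in the units of the state.
- sensors.get_obs(): the state, without advancing time (a new reading comes with each control period).
- imaging.grab_frame(name): name is "scene" or "top" or "wrist"; returns the picture (480x640x3 uint8, red, green, blue); there is no depth.
- imaging.camera_info(name): a dict with "intrinsics" (3x3 intrinsics, pixels), "position" and "orientation" of the camera in the world. Camera axes: x right, y down, z forward; pixel columns grow to the right and rows downward; lengths in m; the calibration is good to about 2 mm. A picture is of the moment at which its call begins: read the wrist's pose just before it. camera_info takes no time and is no camera call; for the wrist camera it gives the pose at the moment of the call.
- sign_off(): hands the job in; it is judged then, once.
The state is a dict: "time_s": time; "joints": joint angles; "dq": joint speeds; "joint_efforts": joint torques, N m; "eef_pos": TCP position; "tool_rot": TCP orientation; "wrist_force": force on the tool from outside, world axes, zero at the start; "torque": the same for the moment, N m; "gripper_width": finger opening in m; "gripper_force": force on a finger pad.
Only numpy, scipy, OpenCV 4.12 (cv2) and the standard library are available. Lean on these libraries where they do the work, as an engineer would, in place of code of your own. Each camera call takes 0.05 s, during which the arm holds its last target. There are 200 camera calls.

## Working session

There is one attempt and no reset: what is moved stays moved. The work goes in short steps, Python scripts to look and compute and a tool call to move; the robot and the scene stay as the last step left them, time stands still between calls to the robot, and variables do not carry over. Pictures are saved under pics/ and viewed, at most 10 in all, crops included, and the job is handed in when it is done.

Besides the shell and the picture viewer there is one more tool, called after ">>>" in YAML: its name, and indented under it one key for each argument. drive_tool: Moves the arm, as the interface text tells. Its arguments: {"type":"object","properties":{"gripper":{"type":"array"},"linear":{"type":"array"},"turn":{"type":"array"}},"required":["gripper","linear","turn"]}

```bash
mkdir -p pics; ls
cat > h.py <<'E'
import numpy as np, cv2
from scipy.spatial.transform import Rotation as R
from rig import sensors, imaging, sign_off, r
def grab(n,f=None):
    c=imaging.camera_info(n); im=imaging.grab_frame(n)
    if f: cv2.imwrite('pics/'+f,im[:,:,::-1])
    return im,c
def rot(q): return R.from_quat([q[1],q[2],q[3],q[0]]).as_matrix()
def cast(c,uv,z):
    uv=np.atleast_2d(np.asarray(uv,float)); K=np.array(c['intrinsics'])
    d=(rot(c['orientation'])@np.linalg.inv(K)@np.c_[uv,np.ones(len(uv))].T).T
    p=np.array(c['position']); return p+d*((z-p[2])/d[:,2])[:,None]
def proj(c,P):
    P=np.atleast_2d(P); q=(P-np.array(c['position']))@rot(c['orientation'])@np.array(c['intrinsics']).T
    return q[:,:2]/q[:,2:]
E
python3 - <<'E'
from h import *
for n in ['scene','top']:
    im,c=grab(n,n+'0.png'); print(n,c)
print(sensors.get_obs(), r.grasp_offset)
E
```

```text
pics
scene {'intrinsics': array([[531.82481127,   0.        , 321.28803594],
       [  0.        , 531.82481127, 241.20757928],
       [  0.        ,   0.        ,   1.        ]]), 'position': array([ 1.15926441, -0.03577606,  0.62248098]), 'orientation': array([-0.31088735,  0.73289021,  0.55230628, -0.24734341])}
top {'intrinsics': array([[562.4438082 ,   0.        , 313.69476084],
       [  0.        , 562.4438082 , 235.74756084],
       [  0.        ,   0.        ,   1.        ]]), 'position': array([0.45086656, 0.11409891, 0.76245606]), 'orientation': array([-0.06439453,  0.70435036, -0.70297691,  0.07461489])}
{'time_s': 0.1, 'joints': array([-1.2698685 ,  0.38421492,  0.01637195,  1.37103165, -0.00629717,
        1.38821398, -0.04649091]), 'dq': array([-0.00035219, -0.00162691,  0.00055521, -0.00205262,  0.00031534,
       -0.00081327,  0.00129803]), 'joint_efforts': array([ 3.94821560e-03, -6.29124212e+01,  8.47920701e-01, -3.72760427e+01,
        1.67278532e-02,  1.02622531e-02, -4.41883219e-05]), 'eef_pos': array([0.22221152, 0.58367906, 0.23034881]), 'tool_rot': array([-1.49389843e-04,  1.80874797e-01,  9.83505710e-01, -8.96945867e-04]), 'wrist_force': array([-0.44326162, -1.10002668,  0.26674649]), 'torque': array([0.01206676, 0.00816533, 0.03199641]), 'gripper_force': 0.0, 'gripper_width': 0.0853080646375361} 0.0187
```

View pics/top0.png

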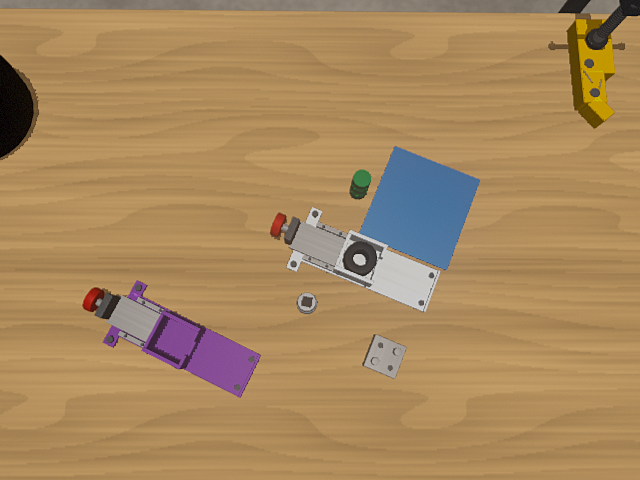

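View pics/scene0.png

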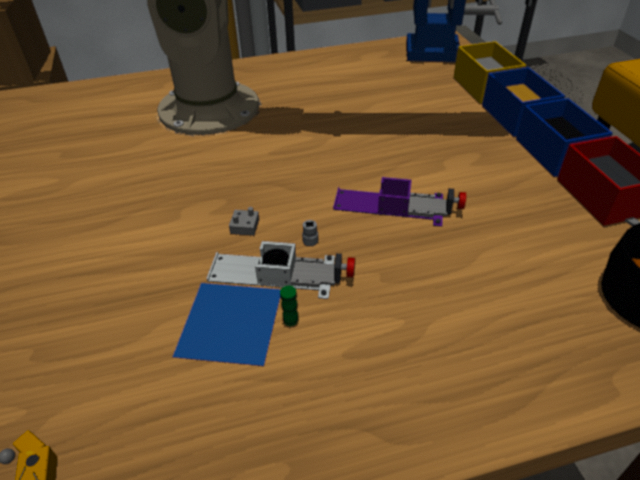

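The top view shows two feeders: the silver one, with its knob at (279,225), magazine at (361,258) and black washers, and a purple empty decoy with its knob at (93,299). The mat is at (420,207), the socket at (307,302), the spool at (360,184) and the dowel block at (384,356). I choose the silver feeder, as it matches the aluminium, red and black described.

Run:
```python
from h import *
im=cv2.imread('pics/top0.png'); c=imaging.camera_info('top'); cs=imaging.camera_info('scene')
hsv=cv2.cvtColor(im,cv2.COLOR_BGR2HSV)
def big(m,box=None):
    if box: k=np.zeros_like(m); x0,y0,x1,y1=box; k[y0:y1,x0:x1]=1; m=m*k
    cn,_=cv2.findContours(m,0,2); return max(cn,key=cv2.contourArea)
m=cv2.inRange(hsv,(100,100,60),(125,255,255)); cn=big(m,(340,130,500,290))
rc=cv2.minAreaRect(cn.astype(np.float32)); print('mat',rc, cv2.contourArea(cn))
ap=cv2.approxPolyDP(cn,6,True)[:,0]; P=cast(c,ap,0.002); print(ap.tolist(),P.round(4))
# plate: bright unsaturated region
m2=cv2.inRange(hsv,(0,0,165),(180,45,255)); cn2=big(m2,(370,240,450,320)); ap2=cv2.approxPolyDP(cn2,4,True)[:,0]
print('plate',ap2.tolist(),cast(c,ap2,0.0035).round(4)[:,:2])
m3=cv2.inRange(hsv,(0,150,80),(8,255,255)); cn3=big(m3,(260,200,300,250)); print('knob',cn3[:,0].min(0),cn3[:,0].max(0),cn3[:,0].mean(0),cast(c,cn3[:,0].mean(0),0.026))
for n,uv,z in [('magtopcorners',[[352,231],[387,247],[372,285],[337,268]],.042),('socket',[[307,300]],.038),('spool',[[362,177]],.064),('dowel',[[385,354]],.02)]:
    print(n,cast(c,uv,z).round(4)[:,:2].tolist())
cr=cv2.resize(im[190:330,250:450],None,fx=4,fy=4,interpolation=cv2.INTER_CUBIC); cv2.imwrite('pics/crop1.png',cr)
```

```text
mat ((420.19769287109375, 207.46939086914062), (94.56431579589844, 96.0049057006836), 22.166345596313477) 8650.0
[[394, 147], [360, 232], [446, 269], [479, 180]] [[ 0.7321 -0.0114  0.002 ]
 [ 0.6081  0.0391  0.002 ]
 [ 0.5568 -0.0779  0.002 ]
 [ 0.6837 -0.1305  0.002 ]]
plate [[370, 240], [384, 247], [381, 260], [376, 251], [370, 288], [425, 311], [439, 270]] [[ 0.5966  0.0256]
 [ 0.5869  0.0066]
 [ 0.5688  0.0111]
 [ 0.5813  0.0177]
 [ 0.5305  0.0269]
 [ 0.4997 -0.0466]
 [ 0.5552 -0.0679]]
knob [270 213] [285 236] [277.52272727 224.29545455] [[0.61328236 0.15190484 0.026     ]]
magtopcorners [[0.6011, 0.0535], [0.58, 0.0081], [0.5303, 0.0287], [0.5522, 0.0735]]
socket [[0.5113, 0.1122]]
spool [[0.668, 0.0415]]
dowel [[0.4432, 0.011]]
```

View pics/crop1.png

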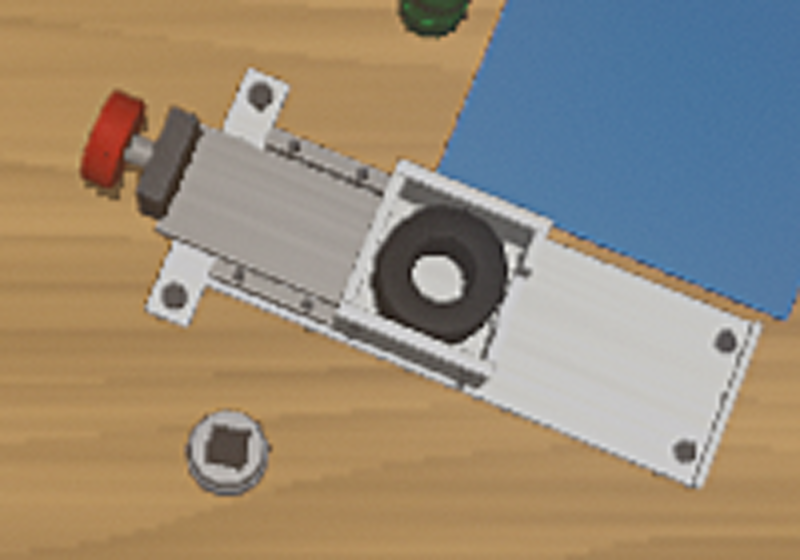

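The crop confirms the silver feeder: red knob, stacked black washers and an empty delivery plate, with the mat on its +y side. The feeder x axis is at about -112.4°, and its origin is near (0.568, 0.043). I'll move to a point behind the plunger with the fingers shut, turned so that both fingertips will press side by side.

>>> drive_tool:
  gripper: [1,1,1,1,1,1,1,1]
  linear:
    - [4.5,-4.4,0]
    - [9,-8.7,0]
    - [13.5,-13.1,0]
    - [18,-17.4,0]
    - [22.5,-21.8,0]
    - [27,-26.1,0]
    - [31.5,-30.4,0]
    - [36,-34.8,-2]
  turn:
    - [0,0,-10]
    - [0,0,-20]
    - [0,0,-30]
    - [0,0,-40]
    - [0,0,-50]
    - [0,0,-60]
    - [0,0,-70]
    - [0,0,-80]

```text
time_s: 1.1
eef_pos: [0.5817, 0.2373, 0.2135]
tool_rot: [0.0, 0.773, 0.635, 0.001]
wrist_force: [0.8, 0.8, 0.8]
gripper_width: -0.0
gripper_force: 0.0
```

>>> drive_tool:
  gripper: [1,1,1,1]
  linear:
    - [2.4,-2.3,-4.5]
    - [4.7,-4.6,-9]
    - [4.7,-4.6,-9]
    - [4.7,-4.6,-9]
  turn:
    - [0,0,-6]
    - [0,0,-11.6]
    - [0,0,-11.6]
    - [0,0,-11.6]

```text
time_s: 1.6
eef_pos: [0.6267, 0.1933, 0.1226]
tool_rot: [-0.0, 0.831, 0.556, -0.0]
wrist_force: [0.0, 0.9, 1.7]
gripper_width: 0.0001
gripper_force: 0.0
```

Run:
```python
from h import *
im,c=grab('wrist','w1.png'); print(c); o=sensors.get_obs(); print(o['eef_pos'],o['tool_rot'])
im2,c2=grab('scene','s1.png')
for p in [(.568,.043,.042),(.6152,.1576,.026)]: print(proj(c,p),proj(c2,p))
cv2.imwrite('pics/w1s1.png',np.hstack([cv2.resize(im,(400,300)),im2[180:360,140:380].repeat(1,0) if 0 else cv2.resize(im2[180:360,140:380],(400,300))])[:,:,::-1])
```

```text
{'intrinsics': array([[402.0263467 ,   0.        , 319.62639743],
       [  0.        , 402.0263467 , 240.26589672],
       [  0.        ,   0.        ,   1.        ]]), 'position': array([0.65771988, 0.26852324, 0.26578923]), 'orientation': array([ 0.1571271 ,  0.9682432 , -0.19184166, -0.03182694])}
[0.62690742 0.19404678 0.12355261] [-2.29318762e-04  8.30576850e-01  5.56903321e-01  8.56551260e-04]
[[324.36041853 461.92909755]] [[275.6147367  253.97247918]]
[[324.68636801 296.02807358]] [[354.79343099 266.90095328]]
```

View pics/w1s1.png

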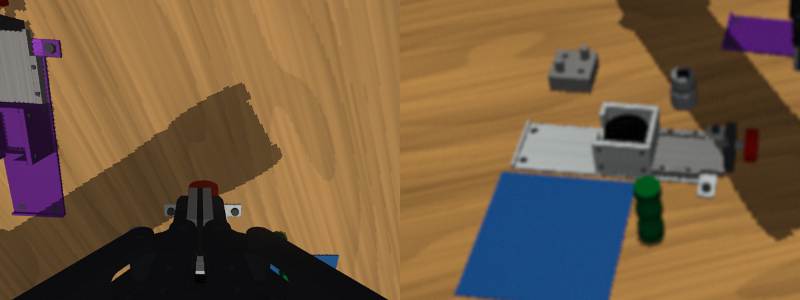

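The wrist view shows the red knob dead ahead of the shut fingers, at full-size pixel (325,299) against a predicted (325,296). In the scene view it is at about (350,267), which also agrees. Next I descend.

>>> drive_tool:
  gripper: [1,1,1,1]
  linear:
    - [0,0,-5]
    - [0,0,-10]
    - [0,0,-10]
    - [0,0,-10]
  turn:
    - [0,0,0]
    - [0,0,0]
    - [0,0,0]
    - [0,0,0]

```text
time_s: 2.2
eef_pos: [0.6281, 0.1936, 0.0253]
tool_rot: [0.0, 0.831, 0.556, 0.002]
wrist_force: [-0.1, -0.7, 0.5]
gripper_width: -0.0003
gripper_force: 0.0
```

>>> drive_tool:
  gripper: [1,1,1,1,1,1]
  linear:
    - [-0.4,-0.9,-0.2]
    - [-0.8,-1.8,-0.2]
    - [-1.1,-2.8,-0.2]
    - [-1.5,-3.7,-0.2]
    - [-1.9,-4.6,-0.2]
    - [-1.9,-4.6,-0.2]
  turn:
    - [0,0,0]
    - [0,0,0]
    - [0,0,0]
    - [0,0,0]
    - [0,0,0]
    - [0,0,0]

```text
time_s: 2.95
eef_pos: [0.6084, 0.1465, 0.0214]
tool_rot: [0.0, 0.831, 0.556, 0.001]
wrist_force: [1.4, 3.2, 2.9]
gripper_width: 0.0002
gripper_force: 1.5
```

>>> drive_tool:
  gripper: [1,1,1,1,1,1]
  linear:
    - [-0.3,-0.8,0]
    - [-0.7,-1.6,0]
    - [-1.0,-2.4,0]
    - [-1.3,-3.2,0]
    - [-1.6,-3.8,0]
    - [-1.6,-3.8,0]
  turn:
    - [0,0,0]
    - [0,0,0]
    - [0,0,0]
    - [0,0,0]
    - [0,0,0]
    - [0,0,0]

```text
time_s: 3.7
eef_pos: [0.5929, 0.1097, 0.0213]
tool_rot: [0.0, 0.831, 0.556, 0.002]
wrist_force: [3.7, 4.4, 1.7]
gripper_width: 0.0
gripper_force: 2.9
```

>>> drive_tool:
  gripper: [1,1,1]
  linear:
    - [-0.1,-0.3,0]
    - [-0.2,-0.6,0]
    - [-0.2,-0.6,0]
  turn:
    - [0,0,0]
    - [0,0,0]
    - [0,0,0]

```text
time_s: 4.08
eef_pos: [0.5926, 0.109, 0.0216]
tool_rot: [-0.001, 0.83, 0.558, 0.005]
wrist_force: [11.2, 15.8, -5.4]
gripper_width: -0.0003
gripper_force: 9.5
```

Run:
```python
from h import *
im,c=grab('top','t2.png')
cv2.imwrite('pics/t2c.png',cv2.resize(im[190:330,250:450],None,fx=3,fy=3)[:,:,::-1]); print(proj(c,(.568-.381*.062,.043-.9245*.062,.0115)))
```

```text
[[401.06124531 277.10584493]]
```

View pics/t2c.png

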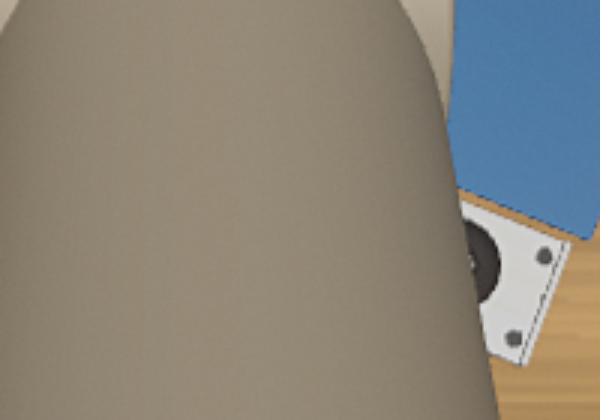

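The washer is out on the plate: its visible right edge is at about pixel (417,278), with the centre near (401,277) as predicted. Retract straight back.

>>> drive_tool:
  gripper: [1,1,1,1,1,1,1,1]
  linear:
    - [0.8,1.8,0]
    - [1.5,3.7,0]
    - [2.3,5.5,0]
    - [3.0,7.4,0]
    - [3.8,9.2,0]
    - [4.2,10.2,0]
    - [4.2,10.2,4]
    - [4.2,10.2,8]
  turn:
    - [0,0,0]
    - [0,0,0]
    - [0,0,0]
    - [0,0,0]
    - [0,0,0]
    - [0,0,0]
    - [0,0,0]
    - [0,0,0]

```text
time_s: 5.12
eef_pos: [0.6314, 0.2043, 0.1006]
tool_rot: [0.0, 0.831, 0.556, -0.001]
wrist_force: [0.8, -1.1, -0.9]
gripper_width: -0.0002
gripper_force: 0.0
```

>>> drive_tool:
  gripper: [1,1,1,1,0.6,0.6,0.6,0.6]
  linear:
    - [-2,0,3]
    - [-6,0,6]
    - [-10,-2,8]
    - [-12,-6,8]
    - [-13,-10,8]
    - [-13.8,-14,8]
    - [-13.8,-18,8]
    - [-13.8,-19.8,8]
  turn:
    - [0,0,10.6]
    - [0,0,21.2]
    - [0,0,31.8]
    - [0,0,42.4]
    - [0,0,53]
    - [0,0,63.6]
    - [0,0,74.2]
    - [0,0,84.8]

```text
time_s: 6.12
eef_pos: [0.4935, 0.0035, 0.1807]
tool_rot: [0.0, 0.238, 0.971, -0.0]
wrist_force: [-0.1, 0.6, 0.8]
gripper_width: 0.0168
gripper_force: 0.0
```

>>> drive_tool:
  gripper: [0.6,0.6,0.6]
  linear:
    - [0,0,0]
    - [0,0,0]
    - [0,0,0]
  turn:
    - [0,0,5.2]
    - [0,0,5.2]
    - [0,0,5.2]

```text
time_s: 6.5
eef_pos: [0.4937, 0.0068, 0.1804]
tool_rot: [-0.0, 0.196, 0.981, -0.0]
wrist_force: [0.3, 0.4, 0.0]
gripper_width: 0.0171
gripper_force: 0.0
```

Run:
```python
from h import *
o=sensors.get_obs(); print(o['eef_pos'],o['tool_rot'],o['gripper_width'])
W=(.568-.381*.062,.043-.9245*.062,.0115)
t=[]
for n in ['wrist','scene','top']:
    im,c=grab(n,n+'3.png'); print(n,proj(c,[W,(.6152,.1576,.026),(.568,.043,.042)]).round(1).tolist()); t.append(im)
cv2.imwrite('pics/m3.png',np.vstack([np.hstack([cv2.resize(t[0],(400,300)),cv2.resize(t[1][180:360,140:380],(400,300))]),np.hstack([cv2.resize(t[2],(400,300)),cv2.resize(t[2][190:340,260:460],(400,300))])])[:,:,::-1])
```

```text
[0.49371988 0.00681    0.18040178] [-1.15588451e-04  1.95547892e-01  9.80694144e-01 -6.24106555e-05] 0.017052150356620426
wrist [[319.8, 276.8], [549.8, 283.3], [400.1, 292.5]]
scene [[239.2, 264.8], [354.8, 266.9], [275.6, 254.0]]
top [[401.1, 277.1], [273.3, 222.9], [360.4, 256.0]]
```

View pics/m3.png

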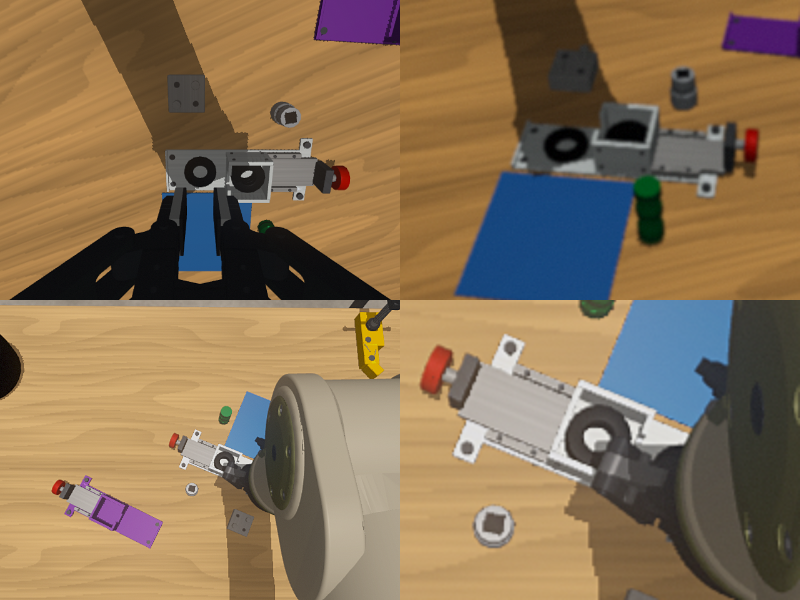

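The wrist view shows the washer at full-size pixel (320,275), laterally centred ahead of the two fingertips. The knob has sprung back and one washer top still shows in the magazine; nothing else has moved. I'll descend beside the plate on the side away from the mat.

>>> drive_tool:
  gripper: [0.6,0.6,0.6,0.6,0.6,0.6]
  linear:
    - [0,0,-4]
    - [0,0,-8]
    - [0,0,-12]
    - [0,0,-15]
    - [0,0,-17]
    - [0,0,-17]
  turn:
    - [0,0,0]
    - [0,0,0]
    - [0,0,0]
    - [0,0,0]
    - [0,0,0]
    - [0,0,0]

```text
time_s: 7.4
eef_pos: [0.4925, 0.0067, 0.0091]
tool_rot: [-0.002, 0.195, 0.981, -0.001]
wrist_force: [1.0, 0.0, -0.2]
gripper_width: 0.0167
gripper_force: 0.0
```

>>> drive_tool:
  gripper: [0.6,0.6,0.6,0.6,0.6,0.6]
  linear:
    - [0,0,-0.3]
    - [0.9,-0.4,-0.3]
    - [1.8,-0.8,-0.3]
    - [2.8,-1.1,-0.3]
    - [3.7,-1.5,-0.3]
    - [3.7,-1.5,-0.3]
  turn:
    - [0,0,0]
    - [0,0,0]
    - [0,0,0]
    - [0,0,0]
    - [0,0,0]
    - [0,0,0]

```text
time_s: 8.15
eef_pos: [0.5315, -0.009, 0.0074]
tool_rot: [0.0, 0.195, 0.981, -0.0]
wrist_force: [-0.1, 0.4, -0.2]
gripper_width: 0.017
gripper_force: 0.0
```

Run:
```python
from h import *
o=sensors.get_obs(); print(o['eef_pos'],o['wrist_force'])
t=[]
for n in ['wrist','scene']:
    im,c=grab(n,n+'4.png'); t.append(im)
cv2.imwrite('pics/m4.png',np.hstack([cv2.resize(t[0][180:480,120:520],(400,300)),cv2.resize(t[1][180:360,140:380],(400,300))])[:,:,::-1])
```

```text
[ 0.53154934 -0.00895418  0.0074226 ] [-0.09916292  0.43502211 -0.1967044 ]
```

View pics/m4.png

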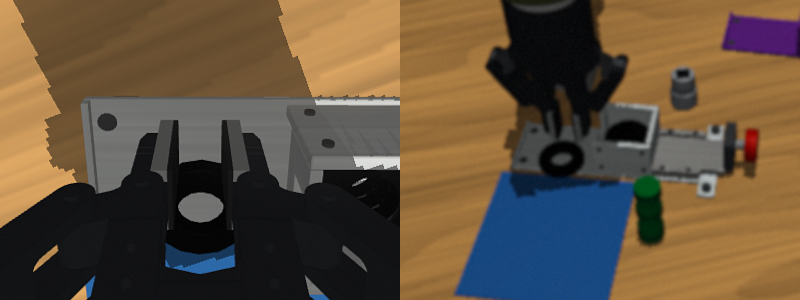

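The wrist and scene views show the washer cradled between the two fingertips, already moved towards the mat and still flat on the plate. Pushing on, slightly lower.

>>> drive_tool:
  gripper: [0.6,0.6,0.6,0.6,0.6,0.6]
  linear:
    - [0.7,-0.3,-0.2]
    - [1.5,-0.6,-0.2]
    - [2.2,-0.9,-0.2]
    - [3.0,-1.2,-0.2]
    - [3.7,-1.5,-0.2]
    - [3.7,-1.5,-0.2]
  turn:
    - [0,0,0]
    - [0,0,0]
    - [0,0,0]
    - [0,0,0]
    - [0,0,0]
    - [0,0,0]

```text
time_s: 9.0
eef_pos: [0.5683, -0.0238, 0.0054]
tool_rot: [0.0, 0.195, 0.981, -0.0]
wrist_force: [-0.3, -0.3, -0.2]
gripper_width: 0.017
gripper_force: 0.0
```

>>> drive_tool:
  gripper: [0.6,0.6,0.6,0.6,0.6,0.6]
  linear:
    - [0.7,-0.3,0]
    - [1.5,-0.6,0]
    - [2.2,-0.9,0]
    - [3.0,-1.2,0]
    - [3.7,-1.5,0]
    - [3.7,-1.5,0]
  turn:
    - [0,0,0]
    - [0,0,0]
    - [0,0,0]
    - [0,0,0]
    - [0,0,0]
    - [0,0,0]

```text
time_s: 9.75
eef_pos: [0.6053, -0.0388, 0.0054]
tool_rot: [0.0, 0.195, 0.981, -0.0]
wrist_force: [0.2, 0.9, 0.6]
gripper_width: 0.0172
gripper_force: 0.0
```

>>> drive_tool:
  gripper: [0.6,0.6,0.6,0.6,0.6,0.6,0.6,0.6]
  linear:
    - [-0.9,0.4,0]
    - [-1.5,0.6,0]
    - [-1.5,0.6,3]
    - [-1.5,0.6,7]
    - [-1.5,0.6,12]
    - [-3,4,16]
    - [-6,9,18]
    - [-10,14,18]
  turn:
    - [0,0,0]
    - [0,0,0]
    - [0,0,0]
    - [0,0,0]
    - [0,0,0]
    - [0,0,0]
    - [0,0,0]
    - [0,0,0]

```text
time_s: 10.75
eef_pos: [0.5055, 0.1022, 0.1874]
tool_rot: [0.002, 0.195, 0.981, 0.001]
wrist_force: [0.1, 1.8, -0.4]
gripper_width: 0.0168
gripper_force: 0.0
```

Run:
```python
from h import *
t=[]
for n in ['top','scene']:
    im,c=grab(n,n+'5.png'); t.append(im)
    print(n,proj(c,[(.6452,-.0452,.01)]))
cv2.imwrite('pics/m5.png',np.hstack([cv2.resize(t[0],(400,300)),cv2.resize(t[1][180:360,140:380],(400,300))])[:,:,::-1])
```

```text
top [[420.97285446 204.77457922]]
scene [[229.3511454  316.98744915]]
```

View pics/m5.png

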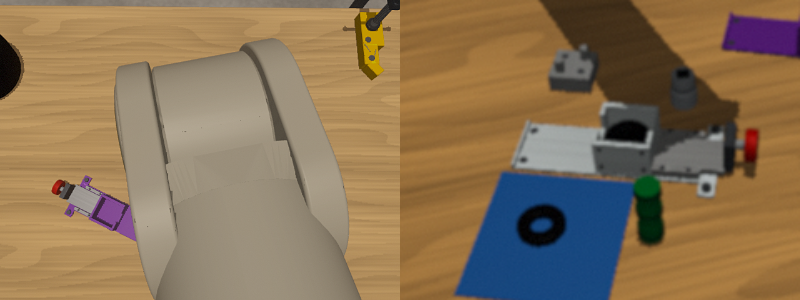

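In the scene crop the washer lies flat and well inside the blue mat at (541,225). The knob is out at (752,145), and the socket, spool and dowel block haven't moved. Handing in.

```bash
python3 -c "
from h import *
print(sign_off())"
```

```text
the job is handed in; nothing more can be done
None
```

I pressed the plunger once, all the way home. It ejected a single washer and sprang back. I then pushed the washer onto the blue mat, where the last image shows it flat and well inside the edges, with nothing else moved, and handed the job in at about 11 s; the sign-off gave no verdict.

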